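Level the rest pin with the star wheel

ROBOT

A 6-joint arm with a two-finger parallel gripper is mounted at the origin on the work surface. World frame = base frame: x ahead of the robot, y to its left, z up, the work surface at z = 0. Lengths are in m, angles in rad, forces in N, time in s.
With the tool pointing down it reaches from about 0.3 to 1 m from the base axis. Payload 5.1 kg.
Tool frame: the origin (TCP) lies midway between the tips of the shut fingers; the grasp point (between the pads) lies 19 mm behind it; z points along the fingers, y is the line along which they close (so a half turn about z gives the same grasp; the last joint's range is limited). The gripper opens to 95 mm and grips with 3 to 60 N. Pads are 20 mm wide; open, the fingers measure 119 mm over their backs; the gripper's body (75 mm by 180 mm) begins 59 mm behind the grasp point.
Start: joints at [-1.286, 0.124, 1.65, -0, 1.367, -0.083], TCP at [0.234, -0.607, 0.215] pointing down, gripper open.
Joint ranges: [-2.61, 2.61], [-1.02, 2.33], [0.03, 2.71], [-1.35, 4.49], [0.32, 2.68], [-2.91, 2.91]. Speed limits (rad/s): [2.57, 2.57, 3.14, 3.14, 3.14, 3.14].

INTERFACE

Orientations are given as a unit quaternion [x, y, z, w].
In Python, from workcell import r, cams, hand_in gives the robot as it stands.
- The arm moves only by the tool play_rows, never from a script. Its argument "motion" is a list of rows, each a list of 6 numbers: the shift along the tool's x, y, z in mm, then the turn, a rotation vector about the tool's x, y, z in rad. A call has 1 to 20 rows; each row is the pose to reach, as a shift and turn from the pose commanded when the call began, along the tool's axes at that moment; what a row does not reach only later rows make up. A row lasts 1/8 s, in which the tool goes at most 62.5 mm and 10.7 degrees, less where a joint would pass 70% of its speed; a pose out of reach is approached as far as the arm can. A call with a gripper value outside its range is refused whole. "claw" is the opening, from 0 (shut) to 1 (fully open), set as the call begins (left out, the last holds). The fingers move at their own pace and stop on an object; the grip force is fixed at half the most. Time passes only in rows, so rows that repeat a pose let the fingers close. It gives the time, the measured TCP pose, the force, the opening and the grip force at its end, in the units of the state.
- r.get_state(): the state, without advancing time (a new reading comes with each control period).
- cams.read_camera(name): name is "scene" or "top" or "wrist"; returns the picture (400x640x3 uint8, red, green, blue); there is no depth.
- cams.camera_model(name): a dict with "mtx" (3x3 intrinsics, pixels), "world_from_camera" (4x4, takes a point from camera to world coordinates). Camera axes: x right, y down, z forward; pixel columns grow to the right and rows downward; lengths in m; the calibration is good to about 2 mm. A picture is of the moment at which its call begins: read the wrist's pose just before it. camera_model takes no time and is no camera call; for the wrist camera it gives the pose at the moment of the call.
- hand_in(): hands the job in; it is judged then, once.
The state is a dict: "time": time; "joints": joint angles; "qd": joint speeds; "joint_efforts": joint torques, N m; "tcp_pos": TCP position; "tool_rot": TCP orientation; "force": force on the tool from outside, world axes, zero at the start; "wrist_torque": the same for the moment, N m; "opening": opening from 0.0 (shut) to 1.0 (fully open); "finger_force": force on a finger pad.
Only numpy, scipy, OpenCV 4.12 (cv2) and the standard library are available. Lean on these libraries where they do the work, as an engineer would, in place of code of your own. Each camera call takes 0.05 s, during which the arm holds its last target. There are 200 camera calls.

TASK

The middle pin in the front row of the assembly fixture sits too low. Take the adjusting bar from its stand, reach through the slot in the sloping cover with its blade and click the star wheel round to the fixture's left until that pin is level with the fixed pins beside it. Then put the bar back upright in its stand, without touching the pin by hand or bar and without shifting the things round about.

Things in the scene. Friction and masses are not known exactly. Their poses are not given: they have to be found in the camera images.
- fixture: Fixed fixture: black body, steel top plate with two rows of three upright steel pins 14 mm thick. Origin on the table under the body; -x is its front (towards the robot, within its yaw), +y its left seen from the robot. Front pins are 50 mm in front of the origin at y = -70, 0, 70 mm. In front of the body a nose 120 mm wide has a flat grey cover sloping down to the front at 35 degrees; the slot is in it.
- plate_edge (a point): Middle of the top plate's front lower edge, 94 mm in front of the fixture's origin, 125 mm above the table; the plate is 12 mm thick, 220 mm wide (its upper face is 137 mm above the table). It hangs over the upper half of the cover, so the bar can enter the slot only leaning about 35 degrees from vertical, square to the cover, handle to the front (to the robot).
- slot (a point): Centre of the slot at the outer face of the cover, 100 mm in front of the fixture's origin, 85 mm above the table. Axes: z straight out of the cover (35 degrees from vertical, leaning to the front), y along the slot (fixture's left), x up the slope. The slot is 44 mm long (y) and 15 mm wide (x); the cover is 4 mm thick.
- wheel_axle (a point): Centre of the steel star wheel behind the slot, 35 mm under the outer face; axes as the slot's, axle along x. Ten straight radial teeth 4 mm thick, 12 mm wide (x); tips at radius 28 mm (7 mm under the face), hub radius 16 mm. At rest one tooth stands mid-slot (y = 0); the gaps beside it are centred at y = -8 and +8 mm, about 13 mm clear at the tips.
- star_wheel (a joint): Wheel angle, rad: grows as teeth in the slot move to +y (left) and raises the middle pin 4 mm a tooth (0.628). A spring detent (3 to 8 N at the tooth) holds it at whole teeth and pulls it on past half way. 0 = pin level; starts 2 or 3 teeth below. A blade let in 14 mm under the face at y = -8 and moved 16 to 20 mm along +y advances it just one tooth; then draw out and go back for the next.
- rest_pin_top (a point): Top of the adjustable middle pin of the front row, which rises through a dark bush (30 mm wide, 8 mm high) in the top plate.
- fixed_top_left (a point): Top of the fixed pin to its left, 187 mm above the table (all fixed pins are equally high).
- fixed_top_right (a point): Top of the fixed pin to its right, 187 mm above the table.
- rest_pin: The adjustable pin, steel, 14 mm thick. Its origin is at the level of the top plate when the pin is level with the others.
- bar_handle (a point): Centre of the handle of the loose adjusting bar (110 g): black square handle 22 x 22 mm, 70 mm long, over a dark square guard 32 x 32 x 6 mm, with a straight steel blade below. Axes: z from blade to handle end; the blade is 9 mm wide along x, 5 mm thick along y. Handle end 35 mm above this point, guard underside 41 mm below, blade tip 91 mm below.
- bar_guard (a point): Centre of the guard's underside, where the 50 mm blade begins; same axes.
- bar_tip (a point): End of the blade, on its centre line; same axes.
- stand: Fixed steel block 80 x 80 mm, 65 mm high, with a square hole 18 x 18 mm right through its middle; the bar's blade hangs in the hole and its guard rests on the block. Origin under its middle; at the start the bar's x and y axes are parallel to the stand's.
- stand_mouth (a point): Centre of the hole at the block's upper face, 65 mm above the table.
- bin: Loose open red bin 120 x 100 x 60 mm, a bystander. Origin under its middle.
- can: Loose closed can 60 mm across, 90 mm high, a bystander. Origin under its middle.
- wrench: Loose wrench lying on the table, a bystander.
Not all that is in view belongs to the job. Leave any blue, pink or turquoise look-alike of the stand alone.

How it is judged:
On the way, in this order (a step that is already met when the one before it is completed fails the run):
1. the bar's blade is in through the slot, among the teeth (x of bar_tip in the frame of slot between -0.009 and 0.009 m and y of bar_tip in the frame of slot between -0.024 and 0.024 m and z of bar_tip in the frame of slot between -0.025 and -0.008 m), for 0.1 s.
2. the star wheel has brought the middle pin level with the fixed pins (z of rest_pin_top in the frame of fixed_top_left between -0.0015 and 0.0015 m and velocity of joint star_wheel between -0.1 and 0.1 rad/s), for 0.2 s.
At the end, for the whole second after the job is handed in: The middle pin's top is within 1.5 mm of the height of the fixed pins and the wheel is still; the bar stands upright (within 7 degrees) and at rest in its stand, blade in the hole, guard down on the block (within 4 mm) (all of step 2 and angle between bar_guard's own z axis and vertical below 0.12 rad and horizontal distance between bar_guard and stand_mouth below 0.01 m and z of bar_guard in the frame of stand_mouth below 0.004 m and z of bar_tip in the frame of stand_mouth below -0.04 m and linear speed of bar below 0.02 m/s); the robot touches nothing.
It fails at once if the adjustable pin is touched (contact force between rest_pin and anything else above 1 N).
It fails at once if a bystander is shifted by more than 20 mm (distance of any of bin, can, wrench from where it was at the start of the episode above 0.02 m).
It also fails if it takes over 61 s, if anything falls off the work surface, if the arm or the gripper's body presses on something with over 40 N, if the wrist force passes 120 N, or if a joint passes its speed limit or range.

## Working session

There is one attempt and no reset: what is moved stays moved. The work goes in short steps, Python scripts to look and compute and a tool call to move; the robot and the scene stay as the last step left them, time stands still between calls to the robot, and variables do not carry over. Pictures are saved under pics/ and viewed, at most 13 in all, crops included, and the job is handed in when it is done.

Besides the shell and the picture viewer there is one more tool, called as name(argument=value, ...) on one line, values as JSON. play_rows: Moves the arm, as the interface text tells. Its arguments: {"type":"object","properties":{"motion":{"type":"array","items":{"type":"array","items":{"type":"number"}}},"claw":{"type":"number"}},"required":["motion"]}

```bash
mkdir -p pics; cat > h.py <<'E'
import numpy as np,cv2
from workcell import r,cams,hand_in
from scipy.spatial.transform import Rotation as R
def snap(n,f):
    M=cams.camera_model(n); im=cams.read_camera(n); cv2.imwrite('pics/'+f,im[:,:,::-1]); np.savez('pics/'+f+'.npz',K=M['mtx'],T=M['world_from_camera']); return im
def ray(f,u,v):
    d=np.load('pics/'+f+'.npz'); K,T=d['K'],d['T']
    w=T[:3,:3]@np.linalg.inv(K)@np.array([u,v,1.]); return T[:3,3],w
def onz(f,u,v,z):
    o,w=ray(f,u,v); return o+w*(z-o[2])/w[2]
def proj(f,p):
    d=np.load('pics/'+f+'.npz'); K,T=d['K'],d['T']
    q=K@(T[:3,:3].T@(np.array(p)-T[:3,3])); return q[:2]/q[2]
E
python3 - <<'E'
from h import *
for n in ['scene','top']:
    snap(n,n+'0.png'); M=cams.camera_model(n); print(n,np.round(M['world_from_camera'],3).tolist(),M['mtx'][0][0])
print(r.get_state())
E
```

```text
scene [[0.699, 0.502, -0.51, 1.096], [0.716, -0.489, 0.499, -0.62], [0.001, -0.714, -0.701, 0.933], [0.0, 0.0, 0.0, 1.0]] 415.2009237899462
top [[-0.029, -0.993, 0.119, 0.387], [-0.999, 0.031, 0.013, -0.05], [-0.017, -0.118, -0.993, 1.194], [0.0, 0.0, 0.0, 1.0]] 365.6852035438466
{'time': 0.1, 'joints': array([-1.28564364e+00,  1.24420999e-01,  1.65153710e+00, -2.35473640e-05,
        1.36748223e+00, -8.25918016e-02]), 'qd': array([-0.00079915, -0.00252993, -0.00292017, -0.00075099, -0.00092103,
        0.00041146]), 'joint_efforts': array([ 5.60756089e-04, -4.18878901e+01, -3.61097360e+01,  7.76809081e-02,
        4.61734040e-02, -7.35299113e-05]), 'tcp_pos': array([ 0.23349107, -0.60599618,  0.21352239]), 'tool_rot': array([ 9.83142216e-01,  1.82840173e-01, -1.04876811e-04, -9.17938896e-04]), 'force': array([ 0.2863234 ,  0.33152567, -0.01718193]), 'wrist_torque': array([ 0.01509133, -0.01182041, -0.00540129]), 'finger_force': 0.0, 'opening': 0.9989054934823983}
```

View pics/scene0.png

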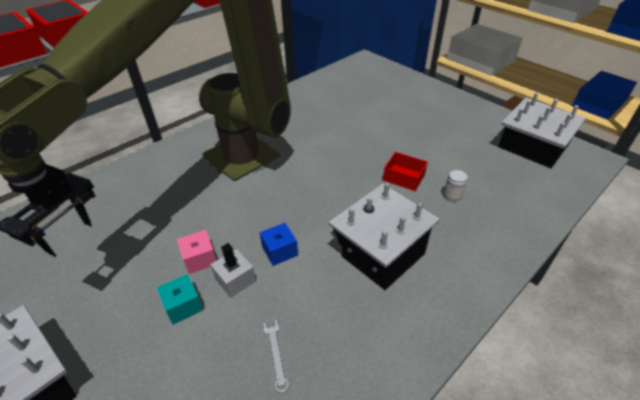

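View pics/top0.png

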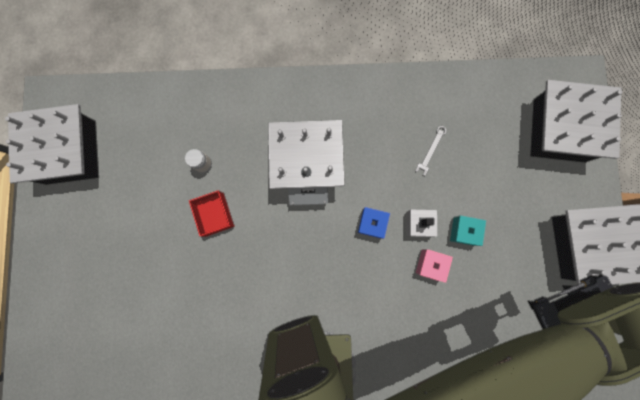

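Candidates in the top view: the steel stand holding the black bar is at (424,223). The look-alikes are blue (374,222), turquoise (470,231) and pink (436,266). The fixture with two rows of three pins and the nose is at (305,155); the 3x3-pin ones at (45,142), (580,120) and (610,245) are decoys. Next I measure the stand and plate, and check with a close crop.

```bash
python3 - <<'E'
from h import *
im=cv2.imread('pics/top0.png'); hsv=cv2.cvtColor(im,cv2.COLOR_BGR2HSV)
m=((hsv[...,2]>150)&(hsv[...,1]<40)).astype(np.uint8)*255
m=cv2.morphologyEx(m,cv2.MORPH_CLOSE,np.ones((9,9)))
cs,_=cv2.findContours(m,cv2.RETR_EXTERNAL,cv2.CHAIN_APPROX_NONE)
for c in cs:
    if cv2.contourArea(c)<300: continue
    (u,v),_,_=q=cv2.minAreaRect(c)
    if v<60: continue
    for z in ((.065,) if cv2.contourArea(c)<2000 else (.137,)):
        P=np.array([onz('top0.png',*p,z) for p in cv2.boxPoints(q)])
        e=np.diff(np.vstack([P,P[:1]]),axis=0)
        print((u,v),cv2.contourArea(c),'ctr',P.mean(0).round(4),'len',np.linalg.norm(e,axis=1).round(3),'ang',np.degrees(np.arctan2(e[:,1],e[:,0])).round(1))
# fixed pin tops
s=cv2.imread('pics/scene0.png')
a=cv2.resize(s[210:310,150:310],None,fx=5,fy=5,interpolation=cv2.INTER_CUBIC)[:500]
b=cv2.resize(im[100:220,260:460],None,fx=4,fy=4,interpolation=cv2.INTER_CUBIC)[:, :800]
cv2.imwrite('pics/crop1.png',b)
E
```

```text
(424.0, 222.5) 680.0 ctr [ 0.4445 -0.3384  0.065 ] len [0.08  0.083 0.079 0.083] ang [-91.7 176.3  88.3  -3.2]
(605.15771484375, 244.97010803222656) 4601.5 ctr [ 0.3632 -0.827   0.137 ] len [0.203 0.218 0.198 0.218] ang [-89.1 175.2  91.   -3.5]
(431.7000427246094, 149.10003662109375) 315.0 ctr [ 0.6749 -0.3769  0.065 ] len [0.167 0.038 0.167 0.037] ang [ -29.1 -119.8  150.7   60.8]
(305.90228271484375, 152.9709014892578) 4833.5 ctr [0.6577 0.0156 0.137 ] len [0.226 0.201 0.221 0.201] ang [-90.1 179.8  90.1   1.2]
(593.4307861328125, 135.74615478515625) 6402.5 ctr [ 0.6833 -0.8308  0.137 ] len [0.331 0.286 0.329 0.276] ang [ -8.7 -95.5 169.6  84.9]
(47.5, 90.5) 9275.5 ctr [0.8874 0.8033 0.137 ] len [0.304 0.58  0.286 0.584] ang [ -92.3 -177.4   88.2    4.4]
```

View pics/crop1.png

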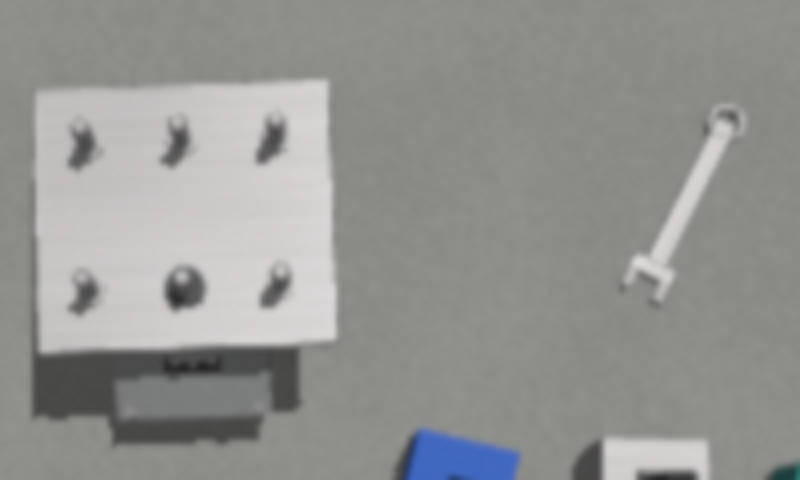

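The crop confirms the fixture: dark bush at top-view (306,172), nose and slot near (308,191). The stand is at (0.444,-0.338) and the plate centre at (0.658,0.016). Next I plan the move to above the stand.

```bash
cat >> h.py <<'E'
def tool(yaw,tilt=0):  # tool x at yaw (deg), pointing down, tilted forward
    return R.from_euler('z',yaw,degrees=True)*R.from_euler('y',-tilt,degrees=True)*R.from_rotvec([np.pi,0,0])
def rel(p,Rt):
    s=r.get_state(); R0=R.from_quat(s['tool_rot'])
    print('t',s['time'],'tcp',s['tcp_pos'].round(4),'row',np.r_[R0.inv().apply(np.array(p)-s['tcp_pos'])*1000,(R0.inv()*Rt).as_rotvec()].round(3).tolist())
E
python3 - <<'E'
from h import *
T=tool(0,35);print(T.as_matrix().round(2).tolist())
rel([.40,-.338,.27],tool(-2.5))
E
```

```text
[[0.82, -0.0, 0.57], [0.0, -1.0, -0.0], [0.57, 0.0, -0.82]]
t 0.1 tcp [ 0.2335 -0.606   0.2135] row [251.732, -190.319, -56.094, -0.002, 0.0, 0.411]
```

play_rows(motion=[[50,-38,-28,0,0,0.1],[100,-76,-56,0,0,0.2],[150,-114,-56,0,0,0.3],[200,-152,-56,0,0,0.38],[235,-178,-56,0,0,0.411],[252,-190,-56,0,0,0.411],[252,-190,-56,0,0,0.411],[252,-190,-56,0,0,0.411]], claw=0.6)

```text
time: 1.1
tcp_pos: [0.4001, -0.3392, 0.2703]
tool_rot: [1.0, -0.022, -0.0, -0.0]
force: [-1.0, 1.2, -0.7]
opening: 0.599
finger_force: 0.0
```

```bash
python3 - <<'E'
from h import *
snap('wrist','w1.png'); print(proj('w1.png',[.4445,-.3384,.065]),proj('w1.png',[.4445,-.3384,.141]))
print(np.load('pics/w1.png.npz')['T'].round(3).tolist(), np.load('pics/w1.png.npz')['K'][0,0])
E
```

```text
[316.14058262 147.13703723] [315.70414224 153.01848173]
[[-0.044, -0.963, -0.266, 0.475], [-0.999, 0.043, 0.012, -0.342], [-0.0, 0.266, -0.964, 0.442], [0.0, 0.0, 0.0, 1.0]] 281.7790974820085
```

View pics/w1.png

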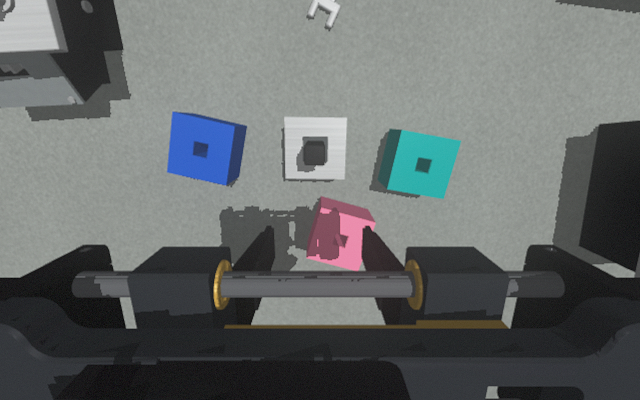

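The wrist view shows the steel stand at about (315,149), with the black handle top near (315,152) and the look-alikes beside it. Now I refine.

```bash
python3 - <<'E'
from h import *
im=cv2.imread('pics/w1.png'); g=cv2.cvtColor(im,cv2.COLOR_BGR2HSV)
m=((g[...,2]>165)&(g[...,1]<40)).astype(np.uint8)*255; m[:,:250]=0;m[:,380:]=0;m[:100]=0;m[190:]=0
m=cv2.morphologyEx(m,cv2.MORPH_OPEN,np.ones((3,3)))
c=max(cv2.findContours(m,0,1)[0],key=cv2.contourArea); q=cv2.minAreaRect(cv2.convexHull(c)); 
P=np.array([onz('w1.png',*p,.065) for p in cv2.boxPoints(q)]); e=np.diff(np.vstack([P,P[:1]]),axis=0)
print(q,P.mean(0),np.linalg.norm(e,axis=1),np.degrees(np.arctan2(e[:,1],e[:,0])))
d=((g[...,2]<75)).astype(np.uint8)*255; d[:,298:][:,38:]=0; d[:,:302]=0; d[:138]=0; d[168:]=0
c=max(cv2.findContours(d,0,1)[0],key=cv2.contourArea); x,y,w,h=cv2.boundingRect(c);print(x,y,w,h)
for v in range(136,172,3): print(v,g[v,296:334:2,2].tolist())
rel([.4445,-.3384,.095],tool(-2.5)); print(r.get_state()['joints'].round(2))
E
```

```text
((314.9304504394531, 147.47860717773438), (63.10737609863281, 62.187557220458984), 1.1457629203796387) [ 0.44295995 -0.33673098  0.065     ] [0.08083659 0.08080277 0.08090948 0.08561519] [ -5.56295812 -93.63912274 177.84716652  86.29982294]
304 141 21 24
136 [204, 202, 202, 192, 158, 158, 157, 168, 165, 167, 165, 165, 165, 165, 166, 162, 205, 210, 207]
139 [198, 199, 199, 138, 105, 105, 106, 105, 105, 105, 105, 107, 105, 107, 105, 104, 197, 211, 211]
142 [201, 201, 204, 178, 101, 78, 60, 63, 61, 61, 60, 61, 62, 61, 98, 102, 193, 208, 208]
145 [200, 201, 206, 185, 77, 67, 68, 68, 67, 66, 68, 68, 66, 68, 72, 102, 195, 210, 208]
148 [207, 206, 214, 101, 63, 71, 73, 73, 72, 71, 75, 74, 77, 77, 67, 104, 197, 212, 210]
151 [202, 204, 127, 100, 65, 72, 71, 72, 72, 73, 73, 74, 75, 76, 68, 100, 198, 205, 203]
154 [204, 102, 109, 101, 62, 70, 69, 69, 72, 72, 73, 71, 73, 74, 67, 100, 196, 204, 203]
157 [143, 107, 110, 101, 66, 69, 68, 71, 69, 72, 68, 68, 72, 72, 65, 96, 196, 204, 203]
160 [143, 107, 110, 102, 63, 68, 68, 69, 69, 70, 72, 70, 71, 70, 66, 99, 196, 205, 206]
163 [142, 108, 110, 110, 82, 67, 69, 69, 70, 68, 67, 70, 70, 68, 129, 196, 202, 202, 201]
166 [204, 102, 109, 108, 110, 110, 110, 110, 110, 103, 197, 184, 183, 184, 202, 200, 199, 200, 199]
169 [205, 103, 108, 110, 110, 107, 110, 109, 107, 98, 204, 203, 204, 205, 204, 205, 204, 204, 204]
t 1.15 tcp [ 0.3999 -0.3394  0.2704] row [44.583, -2.99, 175.342, -0.0, 0.001, -0.001]
[-0.81 -0.19  1.86 -0.    1.47  0.81]
```

play_rows(motion=[[22,-2,50,0,0,0],[44,-4,90,0,0,0],[44,-4,130,0,0,0],[44,-4,165,0,0,0],[44,-4,178,0,0,0],[44,-4,178,0,0,0],[44,-4,178,0,0,0]])

```text
time: 2.02
tcp_pos: [0.4455, -0.3378, 0.0946]
tool_rot: [1.0, -0.022, 0.001, 0.001]
force: [-0.5, -0.3, 0.1]
opening: 0.603
finger_force: 0.0
```

play_rows(motion=[[0,0,0,0,0,0],[0,0,0,0,0,0],[0,0,0,0,0,0],[0,0,0,0,0,0],[0,0,0,0,0,0]], claw=0)

```text
time: 2.65
tcp_pos: [0.4447, -0.3366, 0.0928]
tool_rot: [1.0, -0.022, 0.0, 0.0]
force: [0.7, 0.2, 0.8]
opening: 0.234
finger_force: 30.0
```

play_rows(motion=[[0,0,-20,0,0,0],[0,0,-60,0,0,0],[0,0,-110,0,0,0],[0,0,-150,0,0,0],[0,0,-160,0,0,0],[0,0,-160,0,0,0]])

```text
time: 3.4
tcp_pos: [0.4446, -0.3365, 0.2528]
tool_rot: [1.0, -0.022, 0.0, 0.0]
force: [-0.3, -0.9, -0.8]
opening: 0.227
finger_force: 30.0
```

```bash
python3 - <<'E'
from h import *
im=snap('scene','s1.png'); s=r.get_state(); print(s['tcp_pos'])
p=s['tcp_pos']; a=proj('s1.png',p);b=proj('s1.png',p-[0,0,.078]); print(a,b)
print(proj('s1.png',p-[0,0,.05])-proj('s1.png',p-[0.009,0,.05]),proj('s1.png',p-[0,0,.05])-proj('s1.png',p-[0,0.009,.05]))
x,y=int(b[0]),int(b[1])
t=cv2.resize(cv2.imread('pics/s1.png')[y-60:y+20,x-40:x+40],None,fx=6,fy=6,interpolation=cv2.INTER_CUBIC)
im=snap('wrist','w2.png')
# plus fixture crop in the wrist
cv2.imwrite('pics/crop2.png',t)
E
```

```text
[ 0.44410362 -0.33602136  0.25119172]
[217.97674762 215.48332633] [223.92908171 237.93967988]
[2.13923782 1.99934749] [ 3.20553105 -1.96702653]
```

View pics/crop2.png

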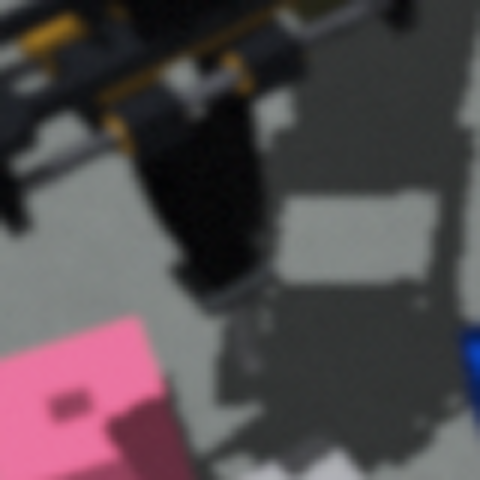

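The blade shows only as a blurred sliver at about (245,340), too coarse to tell which way its 9 mm side faces. I will tilt the bar under the top camera on the way across.

```bash
python3 - <<'E'
from h import *
rel([.42,-.10,.48],tool(0.5,45))
E
```

```text
t 3.5 tcp [ 0.4438 -0.3358  0.2503] row [-34.648, -235.116, -229.052, 0.018, 0.788, -0.05]
```

play_rows(motion=[[-6,-35,-50,0,0.1,-0.01],[-12,-75,-95,0,0.25,-0.02],[-18,-115,-140,0.01,0.4,-0.03],[-24,-155,-180,0.01,0.55,-0.04],[-30,-195,-215,0.02,0.7,-0.05],[-35,-235,-229,0.02,0.788,-0.05],[-35,-235,-229,0.02,0.788,-0.05],[-35,-235,-229,0.02,0.788,-0.05],[-35,-235,-229,0.02,0.788,-0.05]])

```text
time: 4.62
tcp_pos: [0.4203, -0.1012, 0.4795]
tool_rot: [0.924, 0.004, 0.382, -0.002]
force: [-0.4, 0.1, -1.1]
opening: 0.232
finger_force: 30.0
```

```bash
python3 - <<'E'
from h import *
im=snap('top','t1.png'); s=r.get_state(); p=s['tcp_pos'];R0=R.from_quat(s['tool_rot']); print(p,R0.as_matrix().round(2)[:,2],s['joints'].round(2))
b=proj('t1.png',p+R0.apply([0,0,.078])); print(b,proj('t1.png',p+R0.apply([0,0.01,.078]))-b, proj('t1.png',p+R0.apply([0,0,.028])))
x,y=b.round().astype(int)
cv2.imwrite('pics/crop3.png',cv2.resize(cv2.imread('pics/t1.png')[y-25:y+35,x-35:x+35],None,fx=8,fy=8,interpolation=cv2.INTER_NEAREST))
E
```

```text
[ 0.42031914 -0.10121776  0.47979744] [ 0.71  0.01 -0.71] [-0.68 -0.9   2.1   0.48  1.32  0.92]
[353.48973653 201.1820678 ] [ 4.72515551 -0.18306997] [355.42672648 216.57824369]
```

View pics/crop3.png

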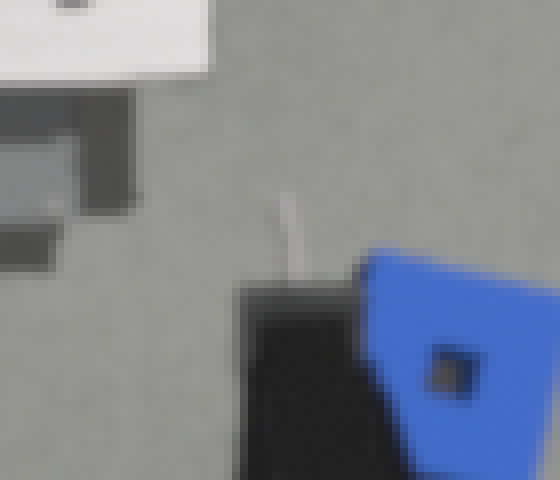

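The blade, at crop (290,235), looks about 2.3 px wide, roughly 5 mm across y, so the bar's orientation is right. Now to a viewing pose in front of the slot.

```bash
cat >> h.py <<'E'
def tipgoal(slot,yaw,off,L=.078):  # tip at off (mm, slot frame); returns tcp pos, tool rot
    S=tool(yaw,35); A=S*R.from_rotvec([np.pi,0,0]) # slot frame axes
    return np.array(slot)+A.apply(np.array(off)/1000)-S.apply([0,0,L]),S
E
python3 - <<'E'
from h import *
p,S=tipgoal([.5517,.0156,.085],.5,[-50,0,40]); print(p); rel(p,S)
# front edge of the plate & pins
im=cv2.imread('pics/top0.png'); g=cv2.cvtColor(im,cv2.COLOR_BGR2GRAY).astype(float)
def edge(us,v0,v1):
    P=[]
    for u in us:
        c=g[v0:v1,u]; d=np.abs(np.diff(c)); k=d>5; P.append((u,v0+.5+(np.arange(len(d))*d**2).sum()/(d**2).sum()))
    return np.array(P)
f=edge(range(275,340),180,194)
W=np.array([onz('top0.png',u,v,.137) for u,v in f]); k=np.polyfit(W[:,1],W[:,0],1)
rs=np.polyval(k,W[:,1])-W[:,0]; ok=abs(rs)<.002; k=np.polyfit(W[ok,1],W[ok,0],1); print('front x=',k,ok.sum(), 'yaw',-np.degrees(k[0]))
for nm,a,b in (('left',262,276),('right',336,350)):
    P=[]
    for v in range(128,182):
        c=g[v,a:b]; d=np.abs(np.diff(c)); P.append(onz('top0.png',a+.5+(np.arange(len(d))*d**2).sum()/(d**2).sum(),v,.137))
    P=np.array(P); k=np.polyfit(P[:,0],P[:,1],1); ok=abs(np.polyval(k,P[:,0])-P[:,1])<.002; k=np.polyfit(P[ok,0],P[ok,1],1); print(nm,'y at .65',np.polyval(k,.65),'yaw',np.degrees(k[0]),ok.sum())
E
```

```text
[0.44306451 0.01465195 0.15298112]
t 4.675 tcp [ 0.4203 -0.1012  0.4798] row [-214.293, -115.197, 248.113, -0.001, -0.174, -0.001]
front x= [0.00630604 0.55541826] 53 yaw -0.3613097040327774
left y at .65 0.126198072664536 yaw 0.00467654808846109 54
right y at .65 -0.0929529287850581 yaw 0.32516757383298406 54
```

play_rows(motion=[[-30,-16,35,0,-0.03,0],[-60,-32,70,0,-0.07,0],[-95,-50,110,0,-0.1,0],[-125,-67,145,0,-0.14,0],[-160,-85,185,0,-0.174,0],[-190,-102,220,0,-0.174,0],[-210,-114,244,0,-0.174,0],[-214,-116,248,0,-0.174,0],[-214,-116,248,0,-0.174,0],[-214,-116,248,0,-0.174,0],[-214,-116,248,0,-0.174,0]])

```text
time: 6.05
tcp_pos: [0.4445, 0.0151, 0.157]
tool_rot: [0.953, 0.004, 0.304, -0.001]
force: [0.2, -0.6, -1.3]
opening: 0.23
finger_force: 30.0
```

```bash
python3 - <<'E'
from h import *
snap('wrist','w3.png')
S=tool(0,35)*R.from_rotvec([np.pi,0,0])
for nm,o in (('slot',[0,0,0]),('a',[7.5,22,0]),('b',[-7.5,-22,0])): print(nm,proj('w3.png',np.array([.5495,.0166,.085])+S.apply(np.array(o)/1000)))
E
```

```text
slot [317.44523728 155.26019379]
a [295.87135354 147.67926436]
b [338.73602536 162.74164516]
```

View pics/w3.png

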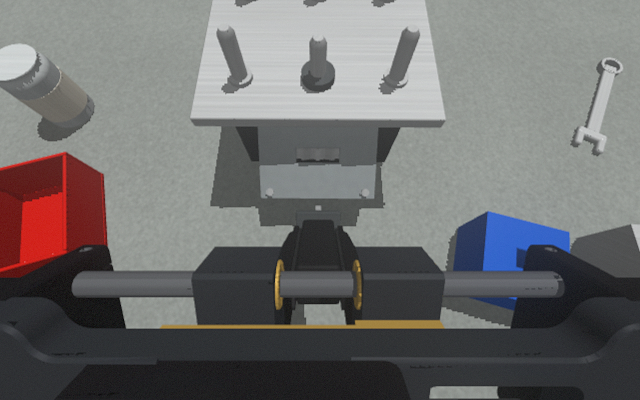

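The wrist view shows the slot at about (296–340, 148–163), matching the prediction, and the blade tip at about (318,208). Next I measure both finely.

```bash
python3 - <<'E'
from h import *
g=cv2.cvtColor(cv2.imread('pics/w3.png'),cv2.COLOR_BGR2GRAY)
for v in range(144,168,2): print(v,g[v,290:346:2].tolist())
print('tip')
for v in range(203,214): print(v,g[v,310:328].tolist())
s=r.get_state(); R0=R.from_quat(s['tool_rot']); p=s['tcp_pos']; print(s['time'],p,R0.as_rotvec())
print(proj('w3.png',p+R0.apply([0,0,.078])),proj('w3.png',p+R0.apply([.0045,0,.078])))
# back wall of cover: intersect slot-center pixel with the cover plane
def onplane(u,v,p0,n):
    o,w=ray('w3.png',u,v); return o+w*np.dot(p0-o,n)/np.dot(w,n)
S=tool(0,35)*R.from_rotvec([np.pi,0,0]); n=S.apply([0,0,1])
print(onplane(317.5,155.3,np.array([.5495,.0166,.085]),n))
# pin tops
for q in ([.5995,.0866,.187],[.5995,-.0534,.187],[.5995,.0166,.187-.008],[.5995,.0166,.187-.012]): print(proj('w3.png',q))
E
```

```text
144 [93, 92, 93, 93, 90, 92, 92, 92, 92, 93, 93, 91, 92, 94, 91, 92, 92, 92, 94, 92, 93, 92, 90, 95, 93, 94, 94, 96]
146 [92, 91, 92, 92, 92, 91, 92, 93, 91, 89, 91, 93, 91, 90, 90, 92, 91, 93, 90, 92, 92, 91, 92, 93, 94, 92, 93, 94]
148 [93, 92, 90, 88, 94, 95, 96, 91, 90, 92, 92, 94, 94, 93, 87, 93, 93, 95, 90, 92, 89, 91, 92, 94, 95, 87, 93, 94]
150 [93, 92, 91, 93, 103, 99, 98, 94, 92, 96, 96, 100, 100, 103, 102, 104, 98, 100, 96, 95, 95, 97, 98, 103, 103, 89, 94, 96]
152 [91, 89, 91, 90, 101, 98, 98, 96, 94, 94, 95, 99, 99, 105, 106, 101, 98, 100, 94, 96, 94, 97, 102, 102, 106, 89, 93, 92]
154 [90, 92, 92, 91, 100, 98, 98, 93, 95, 95, 96, 100, 98, 106, 105, 101, 99, 97, 96, 94, 95, 98, 100, 98, 98, 92, 92, 92]
156 [89, 89, 91, 92, 101, 98, 97, 95, 92, 94, 94, 98, 99, 103, 102, 101, 98, 98, 92, 93, 93, 96, 97, 100, 96, 92, 93, 92]
158 [91, 93, 91, 82, 78, 80, 101, 95, 96, 95, 90, 89, 100, 102, 103, 104, 103, 90, 95, 97, 95, 99, 94, 81, 86, 91, 93, 94]
160 [89, 89, 90, 64, 49, 46, 63, 57, 52, 46, 46, 47, 44, 80, 84, 50, 47, 43, 45, 48, 64, 70, 57, 51, 48, 92, 91, 95]
162 [88, 90, 
[... 846 characters left out ...]
77, 78, 79, 81, 83, 83]
209 [79, 77, 80, 82, 76, 114, 143, 147, 144, 148, 143, 102, 78, 78, 81, 81, 84, 83]
210 [76, 77, 77, 76, 76, 89, 102, 106, 109, 105, 108, 87, 74, 75, 76, 78, 78, 76]
211 [79, 77, 78, 77, 77, 77, 76, 74, 75, 72, 73, 75, 76, 76, 78, 74, 76, 76]
212 [83, 82, 85, 84, 82, 84, 84, 82, 80, 82, 81, 82, 82, 84, 84, 84, 86, 83]
213 [80, 81, 81, 80, 81, 79, 82, 78, 82, 80, 79, 83, 81, 84, 82, 80, 80, 83]
6.1 [0.444359   0.01521635 0.15662611] [-2.99204428 -0.01303912 -0.95272565]
[318.08880148 208.42185869] [318.08593522 203.74285395]
[0.54946718 0.01654365 0.08497702]
[223.9837821   27.63315376]
[411.98135545  28.80957178]
[317.91431208  37.73828087]
[317.90827308  42.25418236]
```

```bash
cat >> h.py <<'E'
SLOT=[.5495,.0160,.085]
def go(off):
    p,S=tipgoal(SLOT,0,off); s=r.get_state(); A=S*R.from_rotvec([np.pi,0,0])
    tip=s['tcp_pos']+R.from_quat(s['tool_rot']).apply([0,0,.078]); print('tip in slot',(A.inv().apply(tip-SLOT)*1000).round(2),'F slot',A.inv().apply(s['force']).round(2)); rel(p,S)
E
python3 -c "
from h import *
go([0,-8,15])"
```

```text
tip in slot [-44.6   -0.48  40.98] F slot [-1.08  0.52 -0.19]
t 6.1 tcp [0.4444 0.0152 0.1566] row [44.84, 7.655, 26.205, -0.004, -0.006, 0.007]
```

play_rows(motion=[[15,3,0,0,-0.006,0],[30,6,0,-0.004,-0.006,0.007],[45,8,8,-0.004,-0.006,0.007],[45,8,18,-0.004,-0.006,0.007],[45,8,26,-0.004,-0.006,0.007],[45,8,26,-0.004,-0.006,0.007],[45,8,26,-0.004,-0.006,0.007],[45,8,26,-0.004,-0.006,0.007]])

```text
time: 7.1
tcp_pos: [0.4955, 0.0083, 0.1599]
tool_rot: [0.954, 0.001, 0.3, -0.0]
force: [-0.4, 0.3, -1.7]
opening: 0.235
finger_force: 30.0
```

```bash
python3 - <<'E'
from h import *
go([0,-8,-14.5])
im=cv2.imread('pics/scene0.png')
snap('scene','s2.png')
p,S=tipgoal(SLOT,0,[0,0,0]); b=proj('s2.png',SLOT).astype(int);print(b, proj('s2.png',[.5995,.0866,.187]),proj('s2.png',[.5995,.0166,.175]))
snap('wrist','w4.png')
g=cv2.imread('pics/w4.png'); cv2.imwrite('pics/crop4.png',cv2.resize(g[60:220,220:420],None,fx=4,fy=4,interpolation=cv2.INTER_CUBIC)[:600,:800])
print(proj('w4.png',SLOT))
E
```

```text
tip in slot [-1.41 -7.69 14.36] F slot [-1.26  0.26 -1.15]
t 7.1 tcp [0.4955 0.0083 0.1599] row [1.312, 0.281, 28.857, -0.001, 0.002, 0.001]
[353 213] [386.3157451  183.59203317] [368.8479867  199.15684485]
[310.29763092 202.44666729]
```

View pics/crop4.png

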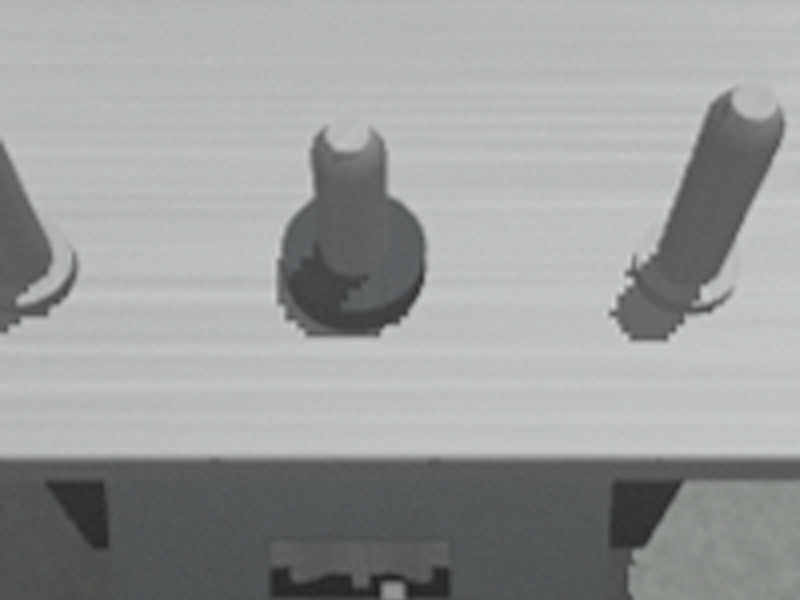

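The crop shows the blade tip at (393,590) beside the middle tooth at (360,575), on the fixture's right as wanted. The middle pin top is at (348,137) and the fixed one at (755,102).

```bash
python3 - <<'E'
from h import *
print('fixed',proj('w4.png',[.5995,-.0540,.187]))
for k in (0,4,8,12): print(k,proj('w4.png',[.5995,.0160,.187-k/1000]))
E
```

```text
fixed [408.70944218  85.41377785]
0 [307.23452646  85.38210505]
4 [307.43714863  89.47985945]
8 [307.63220465  93.42459892]
12 [307.82011055  97.224737  ]
```

play_rows(motion=[[1,0,6,0,0,0],[1,0,12,0,0,0],[1,0,18,0,0,0],[1,0,24,0,0,0],[1,0,29,0,0,0],[1,0,29,0,0,0],[1,0,29,0,0,0]])

```text
time: 8.07
tcp_pos: [0.513, 0.0083, 0.1365]
tool_rot: [0.954, 0.001, 0.299, -0.0]
force: [1.0, -0.3, -1.0]
opening: 0.232
finger_force: 30.0
```

The pin starts 8 mm low, which is two teeth. The blade is in without contact; now the first stroke.

play_rows(motion=[[0,-3,0,0,0,0],[0,-6,0,0,0,0],[0,-9,0,0,0,0],[0,-12,0,0,0,0],[0,-15,0,0,0,0],[0,-18,0,0,0,0],[0,-18,0,0,0,0],[0,-18,0,0,0,0]])

```text
time: 9.07
tcp_pos: [0.5129, 0.0264, 0.1365]
tool_rot: [0.954, 0.001, 0.299, -0.0]
force: [-1.0, -1.6, -1.3]
opening: 0.228
finger_force: 30.0
```

```bash
python3 - <<'E'
from h import *
go([0,10,15])
snap('wrist','w5.png')
for k in (0,4,8): print(k,proj('w5.png',[.5995,.0160,.187-k/1000]))
g=cv2.imread('pics/w5.png',0)
u=int(proj('w5.png',[.5995,.0160,.183])[0]); print(u,[(v,int(g[v,u-1:u+2].mean())) for v in range(60,120)])
E
```

```text
tip in slot [ -0.66  10.47 -14.84] F slot [-1.56 -1.57 -0.45]
t 9.075 tcp [0.5129 0.0264 0.1365] row [0.366, 0.361, -29.842, -0.001, 0.003, 0.001]
0 [336.12485912  80.3349896 ]
4 [335.72262469  85.21681226]
8 [335.33783886  89.88686547]
335 [(60, 180), (61, 179), (62, 179), (63, 180), (64, 180), (65, 179), (66, 179), (67, 179), (68, 179), (69, 180), (70, 182), (71, 181), (72, 180), (73, 179), (74, 178), (75, 180), (76, 181), (77, 181), (78, 183), (79, 182), (80, 179), (81, 178), (82, 179), (83, 181), (84, 183), (85, 183), (86, 184), (87, 183), (88, 183), (89, 182), (90, 148), (91, 113), (92, 114), (93, 110), (94, 107), (95, 105), (96, 104), (97, 101), (98, 98), (99, 95), (100, 93), (101, 92), (102, 92), (103, 92), (104, 91), (105, 93), (106, 93), (107, 92), (108, 93), (109, 92), (110, 93), (111, 93), (112, 92), (113, 91), (114, 92), (115, 94), (116, 92), (117, 93), (118, 91), (119, 92)]
```

The pin's front chamfer edge is at row 90, so it is now one tooth (4 mm) low. Draw out, go back and insert again.

play_rows(motion=[[0,0,-8,0,0,0],[0,0,-16,0,0,0],[0,0,-24,0,0,0],[0,0,-30,0,0,0],[0,6,-30,0,0,0],[0,12,-30,0,0,0],[0,18,-30,0,0,0],[0,18.5,-30,0,0,0],[0,18.5,-30,0,0,0],[0,18.5,-24,0,0,0],[0,18.5,-18,0,0,0],[0,18.5,-12,0,0,0],[0,18.5,-6,0,0,0],[0,18.5,0,0,0,0],[0,18.5,0,0,0,0],[0,18.5,0,0,0,0]])

```text
time: 11.12
tcp_pos: [0.513, 0.0078, 0.1365]
tool_rot: [0.954, 0.001, 0.299, -0.0]
force: [0.6, 0.7, -1.1]
opening: 0.231
finger_force: 30.0
```

play_rows(motion=[[0,-3,0,0,0,0],[0,-6,0,0,0,0],[0,-9,0,0,0,0],[0,-12,0,0,0,0],[0,-15,0,0,0,0],[0,-18,0,0,0,0],[0,-18,0,0,0,0],[0,-18,0,0,0,0]])

```text
time: 12.12
tcp_pos: [0.5129, 0.0259, 0.1364]
tool_rot: [0.954, 0.001, 0.299, -0.0]
force: [-1.3, 0.2, -2.3]
opening: 0.229
finger_force: 30.0
```

play_rows(motion=[[0,0,-8,0,0,0],[0,0,-16,0,0,0],[0,0,-24,0,0,0],[0,0,-32,0,0,0],[0,0,-32,0,0,0],[0,0,-32,0,0,0]])

```text
time: 12.88
tcp_pos: [0.4945, 0.0257, 0.1627]
tool_rot: [0.954, 0.001, 0.299, -0.0]
force: [-0.2, 0.6, -1.2]
opening: 0.23
finger_force: 30.0
```

```bash
python3 - <<'E'
from h import *
go([0,0,30])
snap('wrist','w6.png'); print(proj('w6.png',[.5995,-.054,.187]))
for k in (0,4,8): print(k,proj('w6.png',[.5995,.0160,.187-k/1000]))
g=cv2.imread('pics/w6.png'); cv2.imwrite('pics/crop6.png',cv2.resize(g[60:210,240:440],None,fx=4,fy=4,interpolation=cv2.INTER_CUBIC))
E
```

```text
tip in slot [-0.69  9.77 17.14] F slot [-0.9   0.61 -0.9 ]
t 12.875 tcp [0.4945 0.0257 0.1627] row [0.433, 9.707, -12.872, -0.001, 0.003, 0.001]
[432.42449677  86.88525836]
0 [332.34480907  86.86704553]
4 [332.07392366  90.87808627]
8 [331.81302131  94.74130639]
```

View pics/crop6.png

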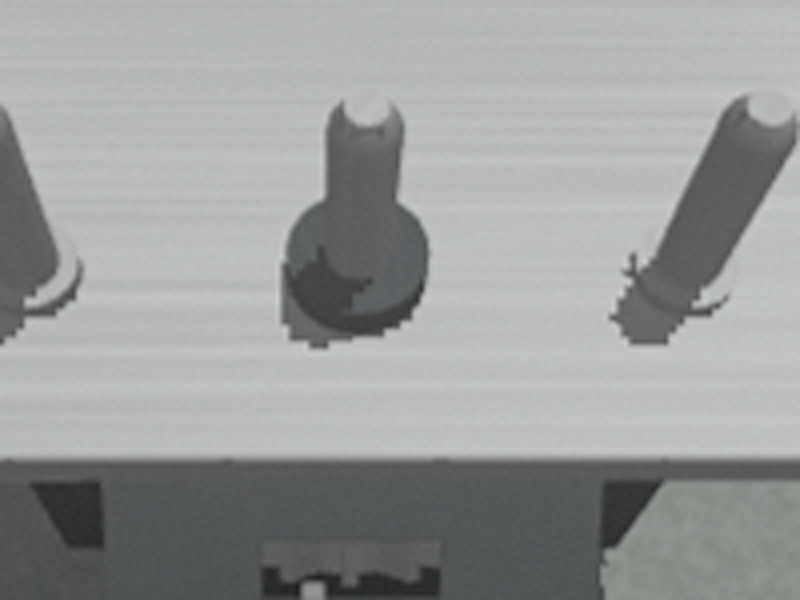

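The pin tops at (368,110) and (772,110) are level. Now back to the stand.

```bash
python3 - <<'E'
from h import *
rel([.44,.015,.27],tool(0,35)); rel([.4447,-.3366,.2400],tool(-2.5))
E
```

```text
t 12.925 tcp [0.4945 0.0257 0.1624] row [16.716, 10.664, -119.464, -0.001, 0.003, 0.001]
t 12.925 tcp [0.4945 0.0257 0.1624] row [3.09, 362.271, -92.41, -0.014, -0.608, 0.043]
```

play_rows(motion=[[0,0,-40,0,0,0],[5,2,-80,0,0,0],[12,6,-110,0,0,0],[16,20,-120,0,-0.05,0],[16,60,-120,0,-0.15,0.01],[14,110,-115,0,-0.28,0.02],[11,160,-110,-0.01,-0.4,0.03],[9,210,-105,-0.01,-0.5,0.04],[7,260,-100,-0.014,-0.58,0.043],[5,310,-95,-0.014,-0.608,0.043],[3,350,-92,-0.014,-0.608,0.043],[3,362,-92,-0.014,-0.608,0.043],[3,362,-92,-0.014,-0.608,0.043],[3,362,-92,-0.014,-0.608,0.043],[3,362,-92,-0.014,-0.608,0.043]])

```text
time: 14.8
tcp_pos: [0.4452, -0.3353, 0.2403]
tool_rot: [1.0, -0.021, 0.0, 0.0]
force: [0.9, -0.1, -0.6]
opening: 0.233
finger_force: 30.0
```

```bash
python3 - <<'E'
from h import *
rel([.4445,-.3368,.165],tool(-2.5)); 
E
```

```text
t 14.8 tcp [ 0.4452 -0.3353  0.2403] row [-0.732, 1.476, 75.325, 0.001, -0.001, 0.002]
```

play_rows(motion=[[-0.7,1.5,25,0,0,0.002],[-0.7,1.5,50,0,0,0.002],[-0.7,1.5,75,0,0,0.002],[-0.7,1.5,75,0,0,0.002],[-0.7,1.5,75,0,0,0.002],[-0.7,1.5,75,0,0,0.002]])

```text
time: 15.55
tcp_pos: [0.445, -0.3383, 0.1667]
tool_rot: [1.0, -0.023, 0.001, 0.001]
force: [0.3, -1.1, -1.4]
opening: 0.232
finger_force: 30.0
```

```bash
python3 - <<'E'
from h import *
rel([.4445,-.3368,.0935],tool(-2.5)); snap('wrist','w7.png')
s=r.get_state();R0=R.from_quat(s['tool_rot']);p=s['tcp_pos']
print('tip',proj('w7.png',p+R0.apply([0,0,.078])),'mouth',proj('w7.png',[.4435,-.3375,.065]))
g=cv2.imread('pics/w7.png'); cv2.imwrite('pics/crop7.png',cv2.resize(g[110:260,230:430],None,fx=4,fy=4,interpolation=cv2.INTER_CUBIC))
E
```

```text
t 15.55 tcp [ 0.445  -0.3383  0.1667] row [-0.741, -1.657, 73.239, 0.002, -0.002, -0.001]
tip [318.31005023 207.29363436] mouth [317.30590109 202.15844847]
```

View pics/crop7.png

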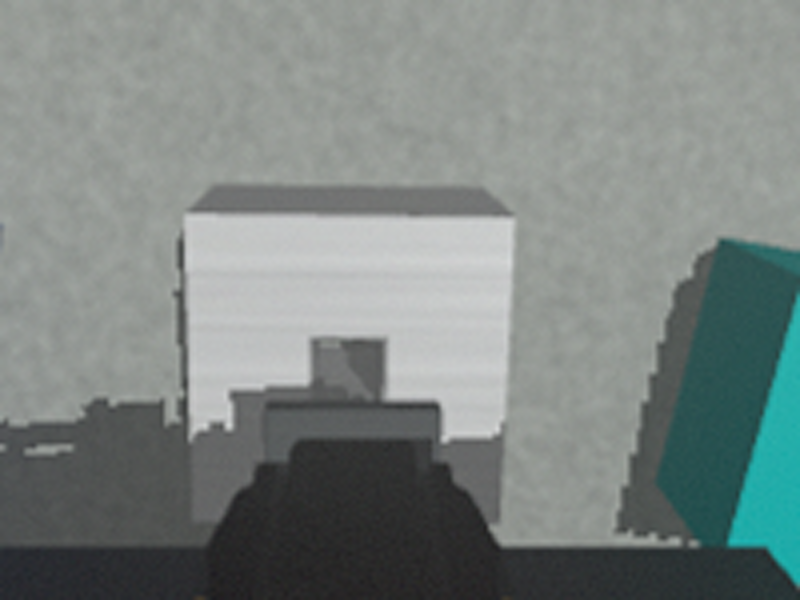

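The hole is at crop (349,~376), within about 2 mm of the blade's line. I shift slightly and lower.

play_rows(motion=[[-2,-1,15,0.002,-0.002,0],[-2,-1,30,0.002,-0.002,0],[-2,-1,45,0.002,-0.002,0],[-2,-1,60,0.002,-0.002,0],[-2,-1,68,0.002,-0.002,0],[-2,-1,72,0.002,-0.002,0],[-2,-1,72,0.002,-0.002,0],[-2,-1,72,0.002,-0.002,0]])

```text
time: 16.6
tcp_pos: [0.4426, -0.3371, 0.0933]
tool_rot: [1.0, -0.023, -0.001, -0.0]
force: [-0.3, -0.1, -1.1]
opening: 0.23
finger_force: 30.0
```

play_rows(motion=[[0,0,0.6,0,0,0],[0,0,0.6,0,0,0]])

```text
time: 16.85
tcp_pos: [0.4425, -0.337, 0.0927]
tool_rot: [1.0, -0.023, -0.001, -0.0]
force: [-0.5, -0.4, 0.9]
opening: 0.23
finger_force: 30.0
```

play_rows(motion=[[0,0,0,0,0,0],[0,0,0,0,0,0],[0,0,0,0,0,0],[0,0,0,0,0,0],[0,0,-20,0,0,0],[0,0,-60,0,0,0],[0,0,-110,0,0,0],[-30,0,-150,0,0,0],[-45,0,-180,0,0,0],[-45,0,-180,0,0,0],[-45,0,-180,0,0,0],[-45,0,-180,0,0,0]], claw=0.6)

```text
time: 18.35
tcp_pos: [0.3974, -0.3344, 0.2705]
tool_rot: [1.0, -0.022, -0.002, -0.002]
force: [0.2, -0.4, -0.3]
opening: 0.598
finger_force: 0.0
```

```bash
python3 - <<'E'
from h import *
snap('wrist','w8.png')
print('top',proj('w8.png',[.443,-.337,.141]),'mouth',proj('w8.png',[.443,-.337,.065]))
g=cv2.imread('pics/w8.png'); cv2.imwrite('pics/crop8.png',cv2.resize(g[90:210,230:390],None,fx=4,fy=4,interpolation=cv2.INTER_CUBIC))
E
```

```text
top [319.22533476 151.38496835] mouth [319.18277623 145.61683056]
```

View pics/crop8.png

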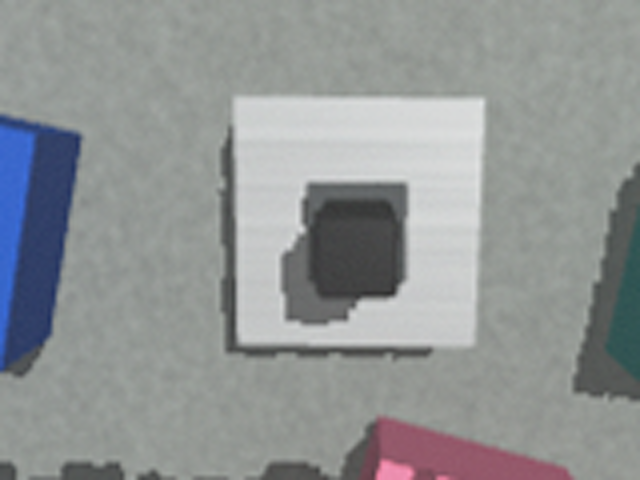

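The bar stands upright and centred in the steel stand, handle top at crop (357,250), as it did at the start.

```bash
python3 -c "
from h import *
print(hand_in())"
```

```text
the job is handed in; nothing more can be done
None
```

I raised the middle pin two teeth (8 mm) until it looked level with the fixed pins in the wrist camera, put the bar back upright in its stand, and handed the job in at about 18 s; no verdict came back.

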